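Fit the missing post of a counting stand and load its ring

TASK

The middle post of the wooden counting stand is missing: take the thick long dowel out of the rack, find the stand's empty middle hole with it by feel, and press it gently straight in until it is fully home, upright. Then put the large loose ring over that post so that it lies flat on the stand's block, let go, and leave everything else where it is.

Things in the scene. Friction and masses are not known exactly. Their poses are not given: they have to be found in the camera images.
- stand: Counting stand, fixed: white tray 92 x 224 mm, walls 16 mm high, holding a wooden block 70 x 200 mm whose flat top is 40 mm above the counter. On the block two fixed 16 mm posts, 50 mm tall, 65 mm either side of its middle along y: the +y one with two rings 46 mm across and 22 mm high, the other with one. Origin: centre of the tray's underside; y along the long side, x across, z up.
- stand_mid (a point): Point over the tray's middle, at the height of the block's top. Flush in the block's middle is a round 48 mm hub with the empty hole (blind, 18 mm wide, sharp edge, upright). The hole is off centre: its axis is 2.8 to 6.2 mm from this point, in any direction, different every time and not measured; find it by feel. Hub and block do not give. Press the post on the stand with no more than 35 N.
- stand_floor (a point): Point 24 mm below stand_mid: height of the foot of a post that is home (16 mm above the counter; the post then sticks out 50 mm). In the hole sits a tight cork, its top 14 mm below the block's top: the post meets it there and must push it 10 mm farther down against about 6 N, to a hard stop. The cork stays where it is pushed. Off the hole's axis as stand_mid is.
- post: The post to fit: plain wooden dowel 16 mm thick, 74 mm long, both ends flat and sharp-edged, about 30 g. The only one in the rack that is both thick and long. It stands upright, its foot 10 mm above the counter, and sticks out 54 mm above the rack's top. Origin: centre of its foot; z along it, up.
- ring: The loose wooden ring to put on: 46 mm across, hole 24 mm, 22 mm high, about 40 g, lying flat on the counter to the robot's right. Origin: centre of its underside; z along its axis, up.
- rack: Plywood rack fixed to the counter to the robot's left, 180 x 50 x 30 mm, three round holes 21 mm wide and 20 mm deep in a row, 60 mm apart along its long axis (x); a dowel stands in each, which in which varies. Origin: centre of its underside.
- thin_dowel: Bystander: wooden dowel 10 mm thick, 74 mm long, upright in the rack. Origin: centre of its foot.
- short_dowel: Bystander: wooden dowel 16 mm thick but only 40 mm long, upright in the rack. Origin: centre of its foot.
- small_ring: Bystander: small wooden ring, 32 mm across, hole 12 mm, 22 mm high, lying flat on the counter 10 to 20 cm from the large ring. Origin: centre of its underside.
- paint_a: Bystander: upright paint bottle, 54 mm across, 125 mm high, beyond the stand. Origin: centre of its underside.
- glue_jar: Bystander: upright jar, 60 mm across, 70 mm high, beyond the stand. Origin: centre of its underside.
- brush: Bystander: flat brush 200 mm long lying near the robot's base, on its right. Origin: on its underside.
- eraser: Bystander: black eraser 45 x 20 x 12 mm lying near the robot's base, on its left. Origin: centre of its underside.

How it is judged:
On the way, in this order (a step that is already met when the one before it is completed fails the run):
1. the post is pressed home in the stand's middle hole, upright, before the ring goes on (z of post in the frame of stand below 0.019 m and horizontal distance between post and stand_mid below 0.009 m and angle between post's own z axis and vertical below 0.12 rad and distance between ring and post above 0.06 m), for 0.2 s.
2. the large ring lies on the block around the post (z of post in the frame of stand below 0.019 m and horizontal distance between post and stand_mid below 0.009 m and angle between post's own z axis and vertical below 0.12 rad and horizontal distance between ring and post below 0.007 m and z of ring in the frame of stand below 0.043 m and angle between ring's own z axis and vertical below 0.1 rad), for 0.2 s.
At the end, for the whole second after the job is handed in: Post home in the middle hole: foot at most 19 mm above the tray underside, within 9 mm of the tray middle, tilt under 0.12 rad. Large ring flat around it: underside at most 3 mm above the block, centre within 7 mm of the post, tilt under 0.1 rad. Both released and at rest (all of step 2 and linear speed of each of post, ring below 0.01 m/s); the robot touches nothing.
It fails at once if the post is pressed against the stand with more than 35 N (contact force between post and stand above 35 N).
It fails at once if another dowel, the small ring, the bottle, jar, brush or eraser is moved by more than 30 mm (distance of any of thin_dowel, short_dowel, small_ring, paint_a, glue_jar, brush, eraser from where it was at the start of the episode above 0.03 m).
It also fails if it takes over 72 s, if anything falls off the work surface, if the arm or the gripper's body presses on something with over 40 N, if the wrist force passes 120 N, or if a joint passes its speed limit or range.

ROBOT

A 6-joint arm with a two-finger parallel gripper is mounted at the origin on the work surface. World frame = base frame: x ahead of the robot, y to its left, z up, the work surface at z = 0. Lengths are in m, angles in rad, forces in N, time in s.
With the tool pointing down it reaches from about 0.35 to 0.725 m from the base axis. Payload 6 kg.
Tool frame: the origin (TCP) lies midway between the tips of the shut fingers; the grasp point (between the pads) lies 19 mm behind it (ctrl.grasp_offset is the distance from the TCP to the grasp point, in m); z points along the fingers, y is the line along which they close (so a half turn about z gives the same grasp; the last joint's range is limited). The gripper opens to 85 mm and grips with 20 to 120 N. Pads are 22 mm wide; open, the fingers measure 114 mm over their backs; the gripper's body (76 mm by 85 mm) begins 54 mm behind the grasp point. The pads swing forward as they close: fully open they stand 13 mm farther back than shut.
Start: joints at [-0.782, 0.04, 0.085, 0, -1.615, -0.334], TCP at [0.264, -0.539, 0.231] pointing down, gripper open.
Joint ranges: [-2.56, 2.56], [-1.29, 2.01], [-1.08, 1.49], [-3.29, 1.98], [-2.81, -0.18], [-2.99, 2.99]. Speed limits (rad/s): [2.57, 2.57, 3.01, 3.14, 3.14, 3.14].

INTERFACE

Orientations are given as a 3x3 rotation matrix whose columns are the frame's x, y, z axes.
In Python, from bench import ctrl, optics gives the robot as it stands.
- The arm moves only by the tool step_arm, never from a script. Its argument "series" is a list of rows, each a list of 7 numbers: the finger opening in mm, from 0 to 85.4, then the shift along the tool's x, y, z in mm, then the turn, a rotation vector about the tool's x, y, z in degrees. A call has 1 to 20 rows; each row is the pose to reach, as a shift and turn from the pose commanded when the call began, along the tool's axes at that moment; what a row does not reach only later rows make up. A row lasts 1/8 s, in which the tool goes at most 62.5 mm and 10.7 degrees, less where a joint would pass 70% of its speed; a pose out of reach is approached as far as the arm can. A call with a gripper value outside its range is refused whole. The fingers move at their own pace and stop on an object; the grip force is fixed at half the most. Time passes only in rows, so rows that repeat a pose let the fingers close. It gives the time, the measured TCP pose, the force, the opening and the grip force at its end, in the units of the state.
- ctrl.state(): the state, without advancing time (a new reading comes with each control period).
- optics.capture(name): name is "scene" or "top" or "wrist"; returns a dict with "img" (400x640x3 uint8, red, green, blue), "fx", "fy", "cx", "cy" (pixels), "k1" (the pictures are not rectified: a ray, as slopes to the right and down, at radius r is drawn at 1 + k1 r^2 times it, then the intrinsics apply), "R" (3x3) and "t" (3): a world point X has camera coordinates R X + t; the wrist camera has in their place "hand_eye" (4x4, takes a point from camera to tool coordinates, whose origin is the TCP and whose axes are the flange's). Camera axes: x right, y down, z forward; pixel columns grow to the right and rows downward; lengths in m; the calibration is good to about 2 mm. A picture is of the moment at which its call begins: read the wrist's pose just before it. There is no depth.
- ctrl.finish_job(): hands the job in; it is judged then, once.
The state is a dict: "time_s": time; "q": joint angles; "qd": joint speeds; "effort": joint torques, N m; "eef_pos": TCP position; "tcp_rot": TCP orientation; "force": force on the tool from outside, world axes, zero at the start; "torque": the same for the moment, N m; "grip_width": opening from 0.0 (shut) to 1.0 (fully open); "grasp_force": force on a finger pad.
Only numpy, scipy, OpenCV 4.12 (cv2) and the standard library are available. Lean on these libraries where they do the work, as an engineer would, in place of code of your own. Each camera call takes 0.05 s, during which the arm holds its last target. There are 200 camera calls.

## Working session

There is one attempt and no reset: what is moved stays moved. The work goes in short steps, Python scripts to look and compute and a tool call to move; the robot and the scene stay as the last step left them, time stands still between calls to the robot, and variables do not carry over. Pictures are saved under pics/ and viewed, at most 10 in all, crops included, and the job is handed in when it is done.

Besides the shell and the picture viewer there is one more tool, called after "Request:" as name([rows], argument=value, ...), one row to a line, values as JSON. step_arm: Moves the arm, as the interface text tells. Its arguments: {"type":"object","properties":{"series":{"type":"array","items":{"type":"array","items":{"type":"number"}}}},"required":["series"]}

```bash
ls; mkdir -p pics; python3 - <<'E'
from bench import ctrl, optics
import cv2,numpy as np,pickle
s=ctrl.state();print(s['time_s'],s['eef_pos'],s['tcp_rot'],s['force'],s['grip_width'],ctrl.grasp_offset)
c={}
for n in("scene","top","wrist"):
    d=optics.capture(n);c[n]=d;cv2.imwrite(f'pics/{n}0.png',d['img'][:,:,::-1]);print(n,{k:np.round(v,4).tolist() for k,v in d.items() if k!='img'})
pickle.dump((s,c),open('c0.pkl','wb'))
E
```

```text
pics
0.0 [ 0.26350595 -0.5386649   0.23025622] [[-8.98319116e-01 -4.39342656e-01 -8.91872026e-04]
 [-4.39343547e-01  8.98317755e-01  1.56776188e-03]
 [ 1.12399807e-04  1.80018869e-03 -9.99998373e-01]] [-0.42881136  0.36384266  0.48262975] 1.0021619303789666 0.0187
scene {'fx': 436.4061, 'fy': 436.4061, 'cx': 316.2331, 'cy': 196.5848, 'k1': -0.055, 'R': [[-0.7868, 0.6171, 0.0131], [0.4452, 0.582, -0.6805], [-0.4276, -0.5296, -0.7326]], 't': [0.4402, -0.1775, 1.1383]}
top {'fx': 477.9618, 'fy': 477.9618, 'cx': 308.6602, 'cy': 205.9649, 'k1': -0.0889, 'R': [[0.0037, -1.0, -0.0082], [-0.9986, -0.0033, -0.0525], [0.0525, 0.0084, -0.9986]], 't': [-0.0257, 0.5589, 1.1664]}
wrist {'fx': 283.9952, 'fy': 283.9952, 'cx': 314.5714, 'cy': 197.7105, 'k1': 0.0122, 'hand_eye': [[0.0009, -0.9618, -0.2738, 0.0689], [1.0, 0.0005, 0.0015, -0.0001], [-0.0013, -0.2738, 0.9618, -0.142], [0.0, 0.0, 0.0, 1.0]]}
```

View pics/top0.png

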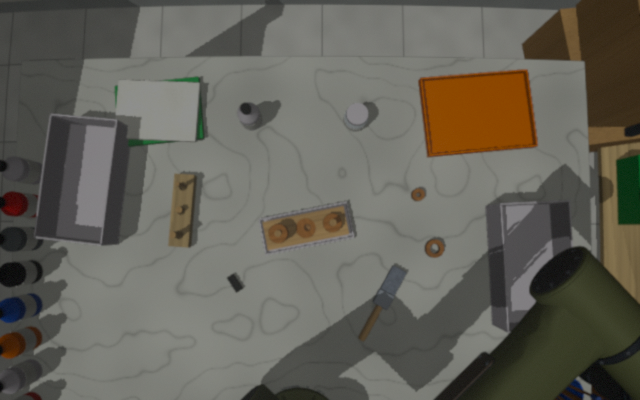

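View pics/scene0.png

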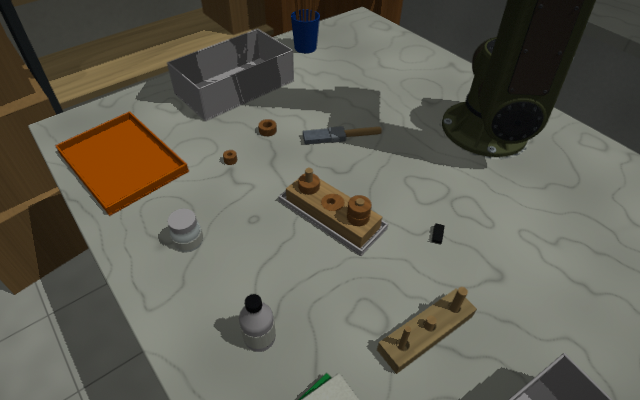

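The top view shows the stand at about (308,227), the rack at (183,209), the large ring at (434,247) and the small ring at (418,194). In the scene view the thick long dowel is at the robot end of the rack (459,298), the short one is in the middle (427,323) and the thin one is at (404,338).

```bash
cat > h.py <<'E'
import numpy as np,cv2,pickle
from bench import ctrl,optics
def cap(n,name=None):
    s=ctrl.state();d=optics.capture(n)
    if n=="wrist":
        H=d['hand_eye'];Rt=np.array(s['tcp_rot']);Rc=Rt@H[:3,:3];p=Rt@H[:3,3]+s['eef_pos'];d['R']=Rc.T;d['t']=-Rc.T@p
    if name:cv2.imwrite(f'pics/{name}.png',d['img'][:,:,::-1])
    pickle.dump(d,open(f'{name or n}.pkl','wb'));return d
def KD(d):return np.array([[d['fx'],0,d['cx']],[0,d['fy'],d['cy']],[0,0,1.]]),np.array([d['k1'],0,0,0.])
def ray(d,px):
    K,D=KD(d);u=cv2.undistortPoints(np.array(px,float).reshape(-1,1,2),K,D)[:,0]
    v=np.c_[u,np.ones(len(u))]@d['R'];return -d['R'].T@d['t'],v/np.linalg.norm(v,axis=1)[:,None]
def onz(d,px,z):
    o,v=ray(d,px);return o+v*((z-o[2])/v[:,2])[:,None]
def tri(obs):
    A=0;b=0;L=[]
    for d,px in obs:
        o,v=ray(d,[px]);P=np.eye(3)-np.outer(v[0],v[0]);A=A+P;b=b+P@o;L.append((o,P))
    X=np.linalg.solve(A,b);return X,[round(float(np.linalg.norm(P@(X-o)))*1e3,1) for o,P in L]
def proj(d,X):
    K,D=KD(d);return cv2.projectPoints(np.array(X,float).reshape(-1,1,3),cv2.Rodrigues(d['R'])[0],d['t'],K,D)[0][:,0]
def wood(d):
    h=cv2.cvtColor(d['img'],cv2.COLOR_RGB2HSV);return cv2.inRange(h,(5,70,30),(25,255,255))
def tool(v):return np.round(np.array(ctrl.state()['tcp_rot']).T@np.array(v)*1e3,1)
E
python3 - <<'E'
from h import *
s,c=pickle.load(open('c0.pkl','rb'))
t=c['top']
m=wood(t);n,l,st,ce=cv2.connectedComponentsWithStats(m)
for i in range(1,n):
    if st[i,4]>40:
        cn=cv2.findContours((l==i).astype(np.uint8),0,2)[0][0];r=cv2.minAreaRect(cn);print(st[i],ce[i].round(1),np.round(r[0],1),np.round(r[1],1),round(r[2],1),onz(t,[r[0]],.011+.0)[0].round(4),onz(t,[r[0]],.03)[0].round(4))
print('dowel tops',tri([(t,(179,235)),(c['scene'],(461,291))]))
print(tri([(t,(308,227)),(c['scene'],(332,202))]))
E
```

```text
[  523     0   117   305 14265] [604.2 107.6] [581. 152.] [304. 116.] 90.0 [ 0.7    -0.7214  0.011 ] [ 0.6967 -0.7104  0.03  ]
[ 418   69  120   88 8855] [477.4 112.3] [477.6 111.9] [ 80.4 113.2] 84.6 [ 0.7993 -0.4512  0.011 ] [ 0.7944 -0.4445  0.03  ]
[ 169  174   27   73 1517] [181.7 210.1] [181.7 209.9] [21.6 72.2] 4.4 [0.5484 0.2935 0.011 ] [0.5476 0.2882 0.03  ]
[412 188  13  13 125] [417.9 194.1] [418. 194.] [12. 12.] 90.0 [ 0.5899 -0.2957  0.011 ] [ 0.5884 -0.2915  0.03  ]
[ 263  206   86   44 2357] [305.3 227.5] [305.2 227.5] [28.4 83. ] 78.7 [ 0.5059 -0.0153  0.011 ] [ 0.5058 -0.0156  0.03  ]
[425 239  19  19 221] [434.3 247.8] [434. 248.] [18. 18.] 90.0 [ 0.4559 -0.3348  0.011 ] [ 0.4565 -0.3299  0.03  ]
[359 306  23  35 257] [369.7 323. ] [369.7 322.9] [ 7.  38.5] 29.1 [ 0.2716 -0.1751  0.011 ] [ 0.2752 -0.1728  0.03  ]
[ 27 326  15  22 133] [ 36.3 335.3] [ 35.8 335.5] [21.9 10.9] 70.7 [0.2258 0.6716 0.011 ] [0.2302 0.6602 0.03  ]
[  0 332  26  27 570] [ 12.1 344.6] [ 12.5 345. ] [26. 25.] 90.0 [0.1989 0.7361 0.011 ] [0.2037 0.7237 0.03  ]
[562 390  19  10  61] [569.9 395. ] [570.7 395.5] [19.6  3.6] 31.0 [ 0.0817 -0.6877  0.011 ] [ 0.0883 -0.6772  0.03  ]
dowel tops (array([0.48304111, 0.28771556, 0.0681125 ]), [5.3, 5.3])
(array([ 0.50506334, -0.02087463,  0.03538111]), [2.4, 2.4])
```

Request:
step_arm([
  [85, -60, 25, 10, 0, 0, 10],
  [85, -120, 50, 20, 0, 0, 20],
  [85, -180, 75, 30, 0, 0, 30],
  [85, -240, 95, 30, 0, 0, 30],
  [85, -263, 102, 30, 0, 0, 30],
  [85, -263, 102, 30, 0, 0, 30],
  [85, -263, 102, 30, 0, 0, 30],
])

```text
time_s: 1.02
eef_pos: [0.4549, -0.3318, 0.2011]
tcp_rot: [[-0.998, 0.068, -0.001], [0.068, 0.998, 0.0], [0.001, 0.0, -1.0]]
force: [-0.3, -0.4, 0.0]
grip_width: 0.994
grasp_force: 0.0
```

```bash
python3 - <<'E'
from h import *
s=ctrl.state();print(s['time_s'],s['eef_pos'],np.round(s['tcp_rot'],3).tolist(),s['q'],s['force'])
cap('wrist','w_ring')
print(tool(np.array([.50,-.02,.24])-s['eef_pos']))
E
```

```text
1.025 [ 0.45489613 -0.33182216  0.20105965] [[-0.998, 0.068, -0.001], [0.068, 0.998, 0.0], [0.001, 0.0, -1.0]] [-2.73676693e-01 -5.88158232e-02 -6.83627579e-02  7.71964750e-05
 -1.56188073e+00 -1.36545478e+00] [-0.34809756 -0.3580998   0.03285136]
[-23.4 314.2 -38.9]
```

View pics/w_ring.png

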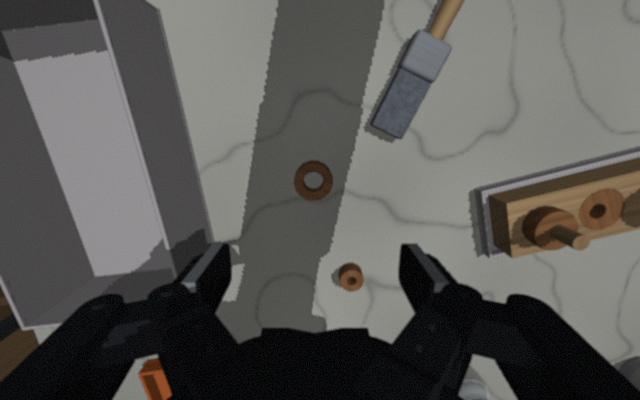

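The wrist view shows the large ring at about (313,180), the small ring at (350,277) and the stand on the right. The hub is at about (600,209) with a dark hole in it. Next I'll view the stand from above, then the rack.

Request:
step_arm([
  [85, -8, 60, -10, 0, 0, 0],
  [85, -12, 120, -20, 0, 0, 0],
  [85, -12, 120, -20, 0, 0, 0],
  [85, -12, 120, -20, 0, 0, 0],
])

```text
time_s: 1.58
eef_pos: [0.4749, -0.2136, 0.2214]
tcp_rot: [[-0.998, 0.069, 0.0], [0.069, 0.998, -0.0], [-0.0, -0.0, -1.0]]
force: [0.2, -0.7, 0.1]
grip_width: 0.995
grasp_force: 0.0
```

```bash
python3 - <<'E'
from h import *
cap('wrist','w_mid')
s=ctrl.state();print(tool(np.array([.51,-.02,.21])-s['eef_pos']))
E
```

```text
[-21.5 196.   11.1]
```

Request:
step_arm([
  [85, -20, 60, 10, 0, 0, 0],
  [85, -35, 120, 20, 0, 0, 0],
  [85, -35, 180, 20, 0, 0, 0],
  [85, -35, 194, 20, 0, 0, 0],
  [85, -35, 194, 20, 0, 0, 0],
  [85, -35, 194, 20, 0, 0, 0],
])

```text
time_s: 2.38
eef_pos: [0.5235, -0.0234, 0.2013]
tcp_rot: [[-0.997, 0.071, -0.0], [0.071, 0.997, -0.0], [0.0, -0.0, -1.0]]
force: [-0.7, -0.3, 0.5]
grip_width: 1.0
grasp_force: 0.0
```

```bash
python3 - <<'E'
from h import *
cap('wrist','w_st')
s=ctrl.state();print(s['eef_pos'],s['force'],tool(np.array([.49,.24,.21])-s['eef_pos']),tool(np.array([.49,.30,.21])-s['eef_pos']))
E
```

```text
[ 0.52346318 -0.02345099  0.20127797] [-0.34814987  0.07107883  0.16065116] [ 52.1 260.4  -8.8] [ 56.4 320.3  -8.8]
```

View pics/w_st.png

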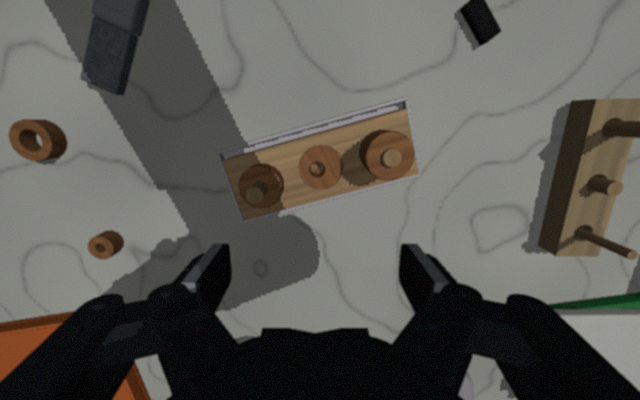

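This view shows the stand, with the hub at about (320,167) and the hole at about (317,170). The rack is on the right. Now I'll take two views of the rack.

Request:
step_arm([
  [85, 20, 60, 0, 0, 0, 0],
  [85, 40, 120, 0, 0, 0, 0],
  [85, 52, 180, 0, 0, 0, 0],
  [85, 52, 220, 0, 0, 0, 0],
  [85, 52, 220, 0, 0, 0, 0],
  [85, 52, 220, 0, 0, 0, 0],
])

```text
time_s: 3.18
eef_pos: [0.4871, 0.2002, 0.2013]
tcp_rot: [[-0.998, 0.07, -0.0], [0.07, 0.998, -0.0], [0.0, -0.0, -1.0]]
force: [-0.3, -1.0, -0.4]
grip_width: 0.999
grasp_force: 0.0
```

```bash
python3 - <<'E'
from h import *
cap('wrist','w_r1')
E
```

Request:
step_arm([
  [85, 0, 60, 0, 0, 0, 0],
  [85, 0, 93, 0, 0, 0, 0],
  [85, 0, 93, 0, 0, 0, 0],
  [85, 0, 93, 0, 0, 0, 0],
])

```text
time_s: 3.72
eef_pos: [0.4936, 0.2928, 0.2015]
tcp_rot: [[-0.998, 0.07, 0.0], [0.07, 0.998, -0.0], [-0.0, -0.0, -1.0]]
force: [0.7, 0.1, 0.6]
grip_width: 0.993
grasp_force: 0.0
```

```bash
python3 - <<'E'
from h import *
cap('wrist','w_r2')
s=ctrl.state();print(s['time_s'],s['eef_pos'],s['q'],s['force'])
a=[cv2.imread(f'pics/w_r{i}.png')[60:300,:] for i in(1,2)]
cv2.imwrite('pics/rr.png',np.vstack(a))
E
```

```text
3.775 [0.49357177 0.2927395  0.20168364] [ 8.84916832e-01 -3.09526315e-02 -4.02972623e-02  1.41028512e-04
 -1.56103228e+00 -2.52608833e+00] [-0.56412748  0.11323719  0.28008821]
```

View pics/rr.png

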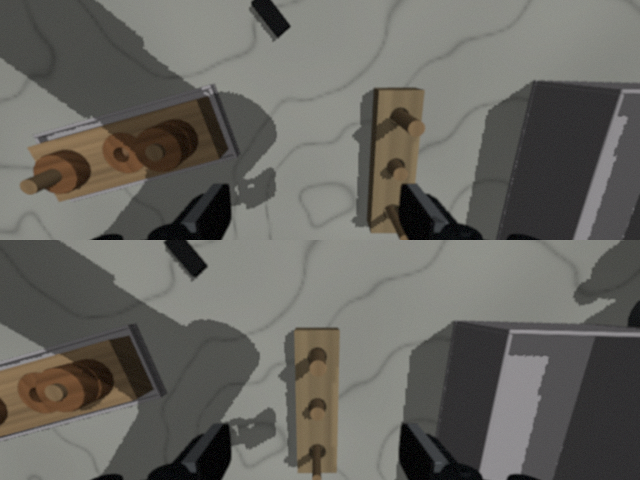

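The two views show the thick long dowel's top at about (416,187) in the first and (316,189) in the second. I'll enlarge these, and the hub too, to get exact pixels.

```bash
python3 - <<'E'
from h import *
L=[('w_r1',416,187),('w_r2',316,187),('w_st',319,168),('w_mid',453,190),('w_ring',313,180),('w_mid',167,150)]
st=pickle.load(open('w_st.pkl','rb'))
hub=onz(st,[(319,168)],.04)[0];print(hub)
md=pickle.load(open('w_mid.pkl','rb'));print(proj(md,hub))
rg=pickle.load(open('w_ring.pkl','rb'));X=onz(rg,[(313,180)],.022)[0];print(X,proj(md,X),proj(st,X))
L[3]=('w_mid',*proj(md,hub)[0].round().astype(int));L[5]=('w_mid',*proj(md,X)[0].round().astype(int))
rows=[]
for n,u,v in L:
    im=pickle.load(open(n+'.pkl','rb'))['img'];c=im[v-16:v+16,u-16:u+16]
    c=cv2.convertScaleAbs(c,alpha=1.5);c=cv2.resize(c,(256,256),interpolation=0)
    for k in range(0,256,64):cv2.line(c,(k,0),(k,6),(0,255,0));cv2.line(c,(0,k),(6,k),(0,255,0))
    rows.append(c);print(n,u,v)
cv2.imwrite('pics/m1.png',np.vstack([np.hstack(rows[:3]),np.hstack(rows[3:])])[:,:,::-1])
E
```

```text
[ 0.50776948 -0.01696965  0.04      ]
[[482.70755509 194.71086118]]
[ 0.45566977 -0.33303501  0.022     ] [[214.45905204 166.68527875]] [[ 27.83313879 137.86240093]]
w_r1 416 187
w_r2 316 187
w_st 319 168
w_mid 483 195
w_ring 313 180
w_mid 214 167
```

View pics/m1.png

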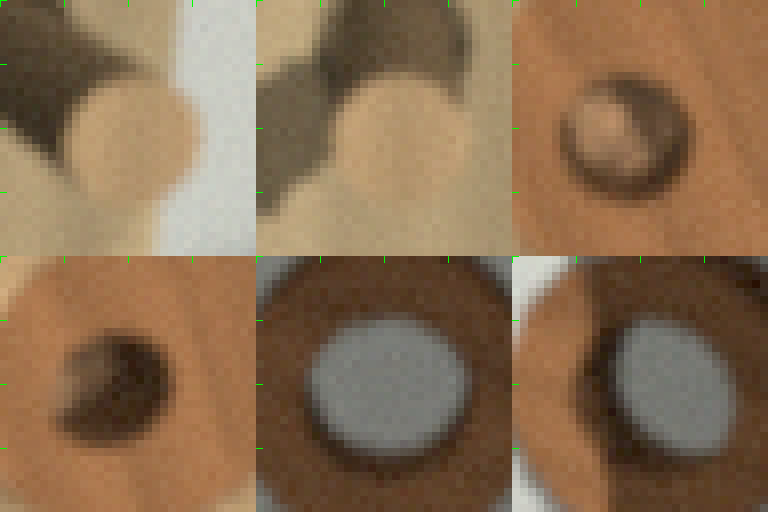

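The crops show the dowel top at (416.0,188.4) and (317.5,187.8). The hole is at (316.6,168.7) and (480.6,195.1), and the ring's hole rim at (313,180.6) and (215.6,167.5).

```bash
python3 - <<'E'
from h import *
g=lambda n:pickle.load(open(n+'.pkl','rb'))
r1,r2,st,md,rg=map(g,('w_r1','w_r2','w_st','w_mid','w_ring'))
print('dowel',tri([(r1,(416,188.4)),(r2,(317.5,187.8))]),onz(r2,[(317.5,187.8)],.084))
print('hole',tri([(st,(316.6,168.7)),(md,(480.6,195.1))]),onz(st,[(316.6,168.7)],.04))
print('ring',tri([(rg,(313,180.6)),(md,(215.6,167.5))]),onz(rg,[(313,180.6)],.022))
# block & rack outlines
h=cv2.cvtColor(st['img'],cv2.COLOR_RGB2HSV);m=wood(st);m[:,:200]=0;m[:,430:]=0;m[230:]=0
c=max(cv2.findContours(m,0,2)[0],key=cv2.contourArea);b=cv2.boxPoints(cv2.minAreaRect(c))
P=onz(st,b,.04);print('block',P.round(4).tolist(),P.mean(0))
h=cv2.cvtColor(r2['img'],cv2.COLOR_RGB2HSV);m=wood(r2);m[:,:280]=0;m[:,360:]=0
c=max(cv2.findContours(m,0,2)[0],key=cv2.contourArea);b=cv2.boxPoints(cv2.minAreaRect(c))
P=onz(r2,b,.03);print('rack',P.round(4).tolist())
E
```

```text
dowel (array([0.48940489, 0.29646883, 0.08290456]), [0.2, 0.2]) [[0.48888646 0.29649262 0.084     ]]
hole (array([ 0.50814571, -0.01956625,  0.04028279]), [0.2, 0.2]) [[ 0.50834821 -0.0196024   0.04      ]]
ring (array([ 0.45725223, -0.33316702,  0.01824129]), [0.1, 0.1]) [[ 0.4563761 -0.3330838  0.022    ]]
block [[0.4887, -0.1197, 0.04], [0.4525, 0.0745, 0.04], [0.5198, 0.094, 0.04], [0.5617, -0.112, 0.04]] [ 0.50569489 -0.01578427  0.04      ]
rack [[0.4569, 0.2735, 0.03], [0.4602, 0.3215, 0.03], [0.6526, 0.3124, 0.03], [0.6487, 0.2564, 0.03]]
```

Request:
step_arm([
  [85, 5, 3.5, 40, 0, 0, 0],
  [85, 5, 3.5, 80, 0, 0, 0],
  [85, 5, 3.5, 120, 0, 0, 0],
  [85, 5, 3.5, 145, 0, 0, 0],
  [85, 5, 3.5, 151, 0, 0, 0],
  [85, 5, 3.5, 151, 0, 0, 0],
  [40, 5, 3.5, 151, 0, 0, 0],
  [20, 5, 3.5, 151, 0, 0, 0],
  [0, 5, 3.5, 151, 0, 0, 0],
  [0, 5, 3.5, 151, 0, 0, 0],
  [0, 5, 3.5, 151, 0, 0, 0],
  [0, 5, 3.5, 151, 0, 0, 0],
  [0, 5, 3.5, 151, 0, 0, 0],
  [0, 5, 3.5, 151, 0, 0, 0],
])

```text
time_s: 5.52
eef_pos: [0.4885, 0.298, 0.0505]
tcp_rot: [[-0.998, 0.069, 0.0], [0.069, 0.998, 0.0], [-0.0, 0.0, -1.0]]
force: [-0.4, 0.3, 1.3]
grip_width: 0.171
grasp_force: 58.4
```

Request:
step_arm([
  [0, 0, 0, -15, 0, 0, 0],
  [0, 0, 0, -40, 0, 0, 0],
  [0, 0, 0, -80, 0, 0, 0],
  [0, 0, 0, -120, 0, 0, 0],
  [0, -5, -40, -120, 0, 0, -10],
  [0, -10, -80, -120, 0, 0, -20],
  [0, -15, -120, -120, 0, 0, -30],
  [0, -20, -160, -120, 0, 0, -40],
  [0, -25, -200, -120, 0, 0, -50],
  [0, -30, -240, -120, 0, 0, -60],
  [0, -35, -280, -120, 0, 0, -70],
  [0, -41, -300, -120, 0, 0, -80],
  [0, -41, -316, -120, 0, 0, -90],
  [0, -41, -316, -120, 0, 0, -100],
  [0, -41, -316, -120, 0, 0, -105],
  [0, -41, -316, -120, 0, 0, -105],
  [0, -41, -316, -120, 0, 0, -105],
  [0, -41, -316, -120, 0, 0, -105],
])

```text
time_s: 7.78
eef_pos: [0.5076, -0.0201, 0.1705]
tcp_rot: [[0.191, -0.982, 0.0], [-0.982, -0.191, 0.0], [-0.0, -0.0, -1.0]]
force: [0.1, 0.3, -0.4]
grip_width: 0.168
grasp_force: 58.6
```

```bash
python3 - <<'E'
from h import *
s=ctrl.state();print(s['time_s'],s['eef_pos'],np.round(s['tcp_rot'],4).tolist(),s['q'],s['force'],s['torque'],s['grip_width'])
d=cap('wrist','w_a');T=cap('top','t_a');S=cap('scene','s_a')
print(proj(d,s['eef_pos']),proj(T,s['eef_pos']),proj(S,s['eef_pos']))
u,v=proj(S,s['eef_pos'])[0].astype(int)
a=cv2.resize(S['img'][v-60:v+60,u-80:u+80],(400,300))
b=cv2.resize(d['img'][80:320,160:480],(400,300))
cv2.imwrite('pics/m2.png',np.hstack([cv2.convertScaleAbs(a,alpha=1.5),cv2.convertScaleAbs(b,alpha=1.5)])[:,:,::-1])
E
```

```text
7.775 [ 0.50758514 -0.02013816  0.17046553] [[0.191, -0.9816, 0.0001], [-0.9816, -0.191, 0.0001], [-0.0001, -0.0001, -1.0]] [ 3.57501870e-01 -2.07238084e-01 -2.57985832e-01 -3.81431376e-05
 -1.51993815e+00 -1.65330213e-01] [ 0.14601     0.27788929 -0.43603367] [-0.02337416 -0.0426572  -0.02276214] 0.16845286092590875
[[315.32753219 248.11338711]] [[306.29101268 226.12344266]] [[332.77015929 153.75590751]]
```

View pics/m2.png

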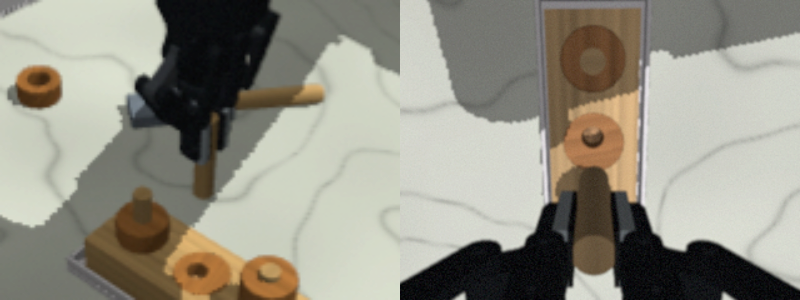

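The post is held upright above the stand. I'll go down to just above the block.

Request:
step_arm([
  [0, 0.2, -0.7, 40, 0, 0, 0],
  [0, 0.2, -0.7, 70, 0, 0, 0],
  [0, 0.2, -0.7, 84, 0, 0, 0],
  [0, 0.2, -0.7, 84, 0, 0, 0],
  [0, 0.2, -0.7, 84, 0, 0, 0],
])

```text
time_s: 8.55
eef_pos: [0.5092, -0.0202, 0.0879]
tcp_rot: [[0.192, -0.981, 0.002], [-0.981, -0.192, 0.0], [0.0, -0.002, -1.0]]
force: [-0.2, -0.2, 0.1]
grip_width: 0.169
grasp_force: 58.6
```

```bash
python3 - <<'E'
from h import *
s=ctrl.state();print(s['time_s'],s['eef_pos'],s['force'],s['torque'])
d=cap('wrist','w_b');S=cap('scene','s_b')
a=cv2.resize(d['img'][120:260,250:380],(390,420),interpolation=cv2.INTER_CUBIC)
b=cv2.resize(S['img'][155:225,295:360],(390,420),interpolation=cv2.INTER_CUBIC)
cv2.imwrite('pics/m3.png',cv2.convertScaleAbs(np.hstack([a,b]),alpha=1.5)[:,:,::-1])
e=s['eef_pos'];f=np.array([e[0]-.0001,e[1]+.0006,.046])
print(proj(d,f),proj(S,f),proj(S,[.5082,-.0196,.04]),proj(d,[.5082,-.0196,.04]))
E
```

```text
8.55 [ 0.50915643 -0.02018319  0.08790981] [-0.20246791 -0.20156331  0.09797658] [0.046686   0.01156972 0.05864276]
[[315.25575945 221.86779893]] [[329.92454994 199.70748853]] [[330.1349244  201.47685085]] [[316.43814199 219.0546055 ]]
```

View pics/m3.png

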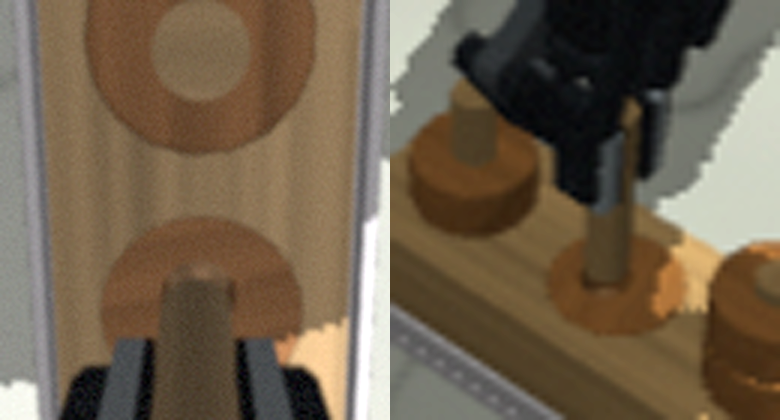

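The foot sits right over the hole: in the left crop the hole shows around the post's upper edge. Now I'll go down in small steps, checking force each time.

Request:
step_arm([
  [0, 0, 0, 1, 0, 0, 0],
  [0, 0, 0, 2, 0, 0, 0],
  [0, 0, 0, 3, 0, 0, 0],
  [0, 0, 0, 3, 0, 0, 0],
  [0, 0, 0, 3, 0, 0, 0],
  [0, 0, 0, 3, 0, 0, 0],
])

```text
time_s: 9.4
eef_pos: [0.5083, -0.0203, 0.0833]
tcp_rot: [[0.192, -0.981, -0.0], [-0.981, -0.192, 0.0], [-0.0, 0.0, -1.0]]
force: [0.5, 1.4, -0.4]
grip_width: 0.17
grasp_force: 58.6
```

Request:
step_arm([
  [0, 0, 0, 0.5, 0, 0, 0],
  [0, 0, 0, 1, 0, 0, 0],
  [0, 0, 0, 1.5, 0, 0, 0],
  [0, 0, 0, 1.5, 0, 0, 0],
])

```text
time_s: 9.9
eef_pos: [0.5083, -0.0203, 0.0817]
tcp_rot: [[0.192, -0.981, -0.0], [-0.981, -0.192, 0.0], [-0.0, 0.0, -1.0]]
force: [-0.1, -0.1, -0.2]
grip_width: 0.171
grasp_force: 58.6
```

Contact is expected near 0.0805.

Request:
step_arm([
  [0, 0, 0, 0.4, 0, 0, 0],
  [0, 0, 0, 0.8, 0, 0, 0],
  [0, 0, 0, 0.8, 0, 0, 0],
])

```text
time_s: 10.28
eef_pos: [0.5083, -0.0202, 0.0809]
tcp_rot: [[0.192, -0.981, -0.0], [-0.981, -0.192, 0.0], [-0.0, 0.0, -1.0]]
force: [0.9, 0.3, 0.7]
grip_width: 0.169
grasp_force: 58.6
```

Request:
step_arm([
  [0, 0, 0, 0.4, 0, 0, 0],
  [0, 0, 0, 0.8, 0, 0, 0],
  [0, 0, 0, 0.8, 0, 0, 0],
])

```text
time_s: 10.65
eef_pos: [0.5083, -0.0203, 0.0801]
tcp_rot: [[0.192, -0.981, -0.0], [-0.981, -0.192, 0.0], [-0.0, 0.0, -1.0]]
force: [0.0, -0.8, -0.4]
grip_width: 0.171
grasp_force: 58.6
```

Request:
step_arm([
  [0, 0, 0, 0.4, 0, 0, 0],
  [0, 0, 0, 0.8, 0, 0, 0],
  [0, 0, 0, 0.8, 0, 0, 0],
])

```text
time_s: 11.02
eef_pos: [0.5082, -0.0203, 0.0793]
tcp_rot: [[0.192, -0.981, -0.0], [-0.981, -0.192, 0.0], [-0.0, 0.0, -1.0]]
force: [0.1, -0.0, -0.0]
grip_width: 0.17
grasp_force: 58.6
```

Request:
step_arm([
  [0, 0, 0, 0.4, 0, 0, 0],
  [0, 0, 0, 0.8, 0, 0, 0],
  [0, 0, 0, 0.8, 0, 0, 0],
])

```text
time_s: 11.4
eef_pos: [0.5083, -0.0203, 0.0785]
tcp_rot: [[0.192, -0.981, -0.0], [-0.981, -0.192, 0.0], [-0.0, 0.0, -1.0]]
force: [-0.1, 0.7, -0.4]
grip_width: 0.171
grasp_force: 58.6
```

Request:
step_arm([
  [0, 0, 0, 0.5, 0, 0, 0],
  [0, 0, 0, 1, 0, 0, 0],
  [0, 0, 0, 1.5, 0, 0, 0],
  [0, 0, 0, 1.5, 0, 0, 0],
])

```text
time_s: 11.9
eef_pos: [0.5083, -0.0203, 0.077]
tcp_rot: [[0.192, -0.981, -0.0], [-0.981, -0.192, 0.0], [-0.0, 0.0, -1.0]]
force: [-0.1, -0.7, -1.2]
grip_width: 0.166
grasp_force: 58.6
```

Request:
step_arm([
  [0, 0, 0, 0.5, 0, 0, 0],
  [0, 0, 0, 1, 0, 0, 0],
  [0, 0, 0, 1.5, 0, 0, 0],
  [0, 0, 0, 2, 0, 0, 0],
  [0, 0, 0, 2, 0, 0, 0],
])

```text
time_s: 12.52
eef_pos: [0.5083, -0.0203, 0.075]
tcp_rot: [[0.192, -0.981, -0.0], [-0.981, -0.192, 0.0], [-0.0, 0.0, -1.0]]
force: [-0.7, 0.1, -0.7]
grip_width: 0.166
grasp_force: 58.6
```

The foot is now 5 mm below the block's top with no force, so it is in the hole. The cork should come at about TCP z 0.0665.

Request:
step_arm([
  [0, 0, 0, 0.7, 0, 0, 0],
  [0, 0, 0, 1.4, 0, 0, 0],
  [0, 0, 0, 2.1, 0, 0, 0],
  [0, 0, 0, 2.8, 0, 0, 0],
  [0, 0, 0, 3.5, 0, 0, 0],
  [0, 0, 0, 4, 0, 0, 0],
  [0, 0, 0, 4, 0, 0, 0],
])

```text
time_s: 13.4
eef_pos: [0.5083, -0.0202, 0.0711]
tcp_rot: [[0.192, -0.981, -0.0], [-0.981, -0.192, 0.0], [-0.0, 0.0, -1.0]]
force: [0.2, 0.0, -0.4]
grip_width: 0.171
grasp_force: 58.6
```

Request:
step_arm([
  [0, 0, 0, 0.7, 0, 0, 0],
  [0, 0, 0, 1.4, 0, 0, 0],
  [0, 0, 0, 2.1, 0, 0, 0],
  [0, 0, 0, 2.8, 0, 0, 0],
  [0, 0, 0, 3.5, 0, 0, 0],
  [0, 0, 0, 4, 0, 0, 0],
  [0, 0, 0, 4, 0, 0, 0],
])

```text
time_s: 14.28
eef_pos: [0.5083, -0.0202, 0.067]
tcp_rot: [[0.192, -0.981, -0.0], [-0.981, -0.192, 0.0], [-0.0, 0.0, -1.0]]
force: [1.2, -0.8, -0.3]
grip_width: 0.17
grasp_force: 58.6
```

Request:
step_arm([
  [0, 0, 0, 0.7, 0, 0, 0],
  [0, 0, 0, 1.4, 0, 0, 0],
  [0, 0, 0, 2.1, 0, 0, 0],
  [0, 0, 0, 2.8, 0, 0, 0],
  [0, 0, 0, 2.8, 0, 0, 0],
])

```text
time_s: 14.9
eef_pos: [0.5085, -0.0203, 0.0651]
tcp_rot: [[0.192, -0.981, 0.001], [-0.981, -0.192, -0.0], [0.0, -0.001, -1.0]]
force: [-3.2, -0.4, 5.1]
grip_width: 0.166
grasp_force: 59.2
```

The post has met the cork, and the arm's compliance is about 6 N/mm. I'll keep pressing.

Request:
step_arm([
  [0, 0, 0, 0.7, 0, 0, 0],
  [0, 0, 0, 1.4, 0, 0, 0],
  [0, 0, 0, 2.1, 0, 0, 0],
  [0, 0, 0, 2.8, 0, 0, 0],
  [0, 0, 0, 2.8, 0, 0, 0],
])

```text
time_s: 15.52
eef_pos: [0.5085, -0.0203, 0.0624]
tcp_rot: [[0.192, -0.981, 0.001], [-0.981, -0.192, -0.0], [0.0, -0.001, -1.0]]
force: [-2.6, 0.0, 4.4]
grip_width: 0.172
grasp_force: 59.2
```

Request:
step_arm([
  [0, 0, 0, 0.7, 0, 0, 0],
  [0, 0, 0, 1.4, 0, 0, 0],
  [0, 0, 0, 2, 0, 0, 0],
  [0, 0, 0, 2, 0, 0, 0],
])

```text
time_s: 16.02
eef_pos: [0.5085, -0.0203, 0.0604]
tcp_rot: [[0.192, -0.981, 0.001], [-0.981, -0.192, -0.0], [0.0, -0.001, -1.0]]
force: [-3.1, -0.7, 4.8]
grip_width: 0.169
grasp_force: 59.2
```

Request:
step_arm([
  [0, 0, 0, 0.7, 0, 0, 0],
  [0, 0, 0, 1.4, 0, 0, 0],
  [0, 0, 0, 2, 0, 0, 0],
  [0, 0, 0, 2, 0, 0, 0],
])

```text
time_s: 16.52
eef_pos: [0.5085, -0.0203, 0.0584]
tcp_rot: [[0.192, -0.981, 0.001], [-0.981, -0.192, -0.0], [0.0, -0.001, -1.0]]
force: [-1.8, 0.7, 5.4]
grip_width: 0.172
grasp_force: 59.2
```

Request:
step_arm([
  [0, 0, 0, 0.5, 0, 0, 0],
  [0, 0, 0, 1, 0, 0, 0],
  [0, 0, 0, 1, 0, 0, 0],
])

```text
time_s: 16.9
eef_pos: [0.5085, -0.0203, 0.0574]
tcp_rot: [[0.192, -0.981, 0.001], [-0.981, -0.192, -0.0], [0.0, -0.001, -1.0]]
force: [-2.4, 1.1, 4.7]
grip_width: 0.171
grasp_force: 59.2
```

Request:
step_arm([
  [0, 0, 0, 0.5, 0, 0, 0],
  [0, 0, 0, 1, 0, 0, 0],
  [0, 0, 0, 1, 0, 0, 0],
])

```text
time_s: 17.27
eef_pos: [0.5085, -0.0203, 0.0564]
tcp_rot: [[0.192, -0.981, 0.001], [-0.981, -0.192, -0.0], [0.0, -0.001, -1.0]]
force: [-2.3, 1.4, 4.3]
grip_width: 0.171
grasp_force: 59.2
```

Request:
step_arm([
  [0, 0, 0, 0.5, 0, 0, 0],
  [0, 0, 0, 1, 0, 0, 0],
  [0, 0, 0, 1, 0, 0, 0],
])

```text
time_s: 17.65
eef_pos: [0.5086, -0.0204, 0.0562]
tcp_rot: [[0.192, -0.981, 0.001], [-0.981, -0.192, -0.0], [0.001, -0.001, -1.0]]
force: [-5.0, 0.8, 10.0]
grip_width: 0.168
grasp_force: 59.7
```

Request:
step_arm([
  [0, 0, 0, 0.5, 0, 0, 0],
  [0, 0, 0, 1, 0, 0, 0],
  [0, 0, 0, 1, 0, 0, 0],
])

```text
time_s: 18.02
eef_pos: [0.5088, -0.0204, 0.0561]
tcp_rot: [[0.192, -0.981, 0.002], [-0.981, -0.192, -0.001], [0.001, -0.001, -1.0]]
force: [-6.6, 1.2, 14.4]
grip_width: 0.167
grasp_force: 60.2
```

The force climbed at z 0.0561 after 10 mm of cork travel, so the post is at the hard stop. I'll ease off, release, rise and go towards the ring.

Request:
step_arm([
  [0, 0, 0, -1.5, 0, 0, 0],
  [0, 0, 0, -2, 0, 0, 0],
  [30, 0, 0, -2, 0, 0, 0],
  [60, 0, 0, -2, 0, 0, 0],
  [85, 0, 0, -2, 0, 0, 0],
  [85, 0, 0, -2, 0, 0, 0],
  [85, 0, 0, -2, 0, 0, 0],
  [85, 0, 0, -30, 0, 0, 0],
  [85, 0, 0, -70, 0, 0, 0],
  [85, 0, 0, -115, 0, 0, 0],
  [85, 0, 0, -145, 0, 0, 0],
  [85, 0, 0, -145, 0, 0, 0],
  [85, 0, 0, -145, 0, 0, 0],
])

```text
time_s: 19.65
eef_pos: [0.508, -0.0201, 0.1977]
tcp_rot: [[0.192, -0.981, -0.001], [-0.981, -0.192, 0.0], [-0.001, 0.001, -1.0]]
force: [-0.1, 0.2, -0.8]
grip_width: 0.998
grasp_force: 0.0
```

```bash
python3 - <<'E'
from h import *
s=ctrl.state();print(s['time_s'],s['eef_pos'],s['force'])
d=cap('wrist','w_c');S=cap('scene','s_c')
p=proj(d,[[.508,-.0197,.09],[.508,-.0197,.04]]);q=proj(S,[[.508,-.0197,.09],[.508,-.0197,.04]]);print(p,q)
u,v=p[0].astype(int);a=cv2.resize(d['img'][v-40:v+40,u-40:u+40],(400,400),interpolation=0)
u2,v2=q.mean(0).astype(int);b=cv2.resize(S['img'][v2-40:v2+40,u2-40:u2+40],(400,400),interpolation=0)
print(u-40,v-40,u2-40,v2-40)
cv2.imwrite('pics/m4.png',cv2.convertScaleAbs(np.hstack([a,b]),alpha=1.5)[:,:,::-1])
E
```

```text
19.65 [ 0.50801461 -0.02013725  0.19765937] [-0.09882874  0.20091958 -0.80455476]
[[314.78555135 195.91240089]
 [314.68789564 183.45964167]] [[331.09920769 184.45675845]
 [330.17904929 201.40488758]]
274 155 290 152
```

View pics/m4.png

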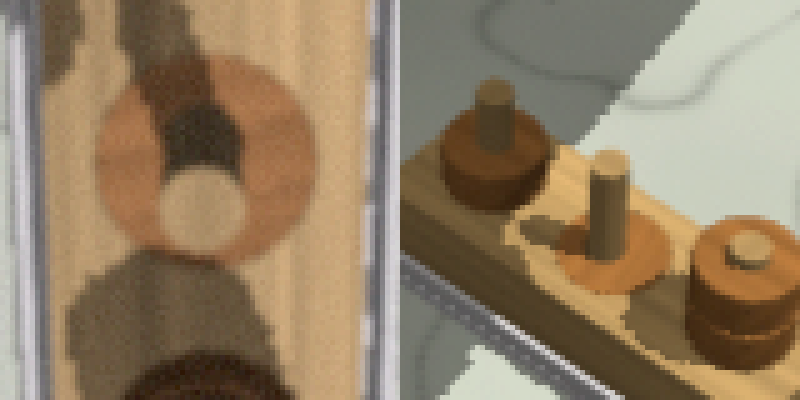

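Request:
step_arm([
  [85, 55, 22, 0, 0, 0, 0],
  [85, 110, 44, 0, 0, 0, 0],
  [85, 165, 66, 0, 0, 0, 0],
  [85, 220, 86, 0, 0, 0, 0],
  [85, 270, 104, 0, 0, 0, 0],
  [85, 297, 110.5, 0, 0, 0, 0],
  [85, 297, 110.5, 0, 0, 0, 0],
  [85, 297, 110.5, 0, 0, 0, 0],
])

```text
time_s: 20.75
eef_pos: [0.4567, -0.3325, 0.1977]
tcp_rot: [[0.192, -0.981, -0.001], [-0.981, -0.192, 0.001], [-0.001, 0.001, -1.0]]
force: [0.3, 0.1, 0.0]
grip_width: 0.996
grasp_force: 0.0
```

```bash
python3 - <<'E'
from h import *
s=ctrl.state();print(s['time_s'],s['eef_pos'],s['tcp_rot'],s['q'],s['force'])
d=cap('wrist','w_d')
m=wood(d);n,l,st,ce=cv2.connectedComponentsWithStats(m);print(proj(d,[.4568,-.3331,.022]))
for i in range(1,n):
    if st[i,4]>300:
        cs,hi=cv2.findContours((l==i).astype(np.uint8),cv2.RETR_CCOMP,cv2.CHAIN_APPROX_NONE)
        for c,hh in zip(cs,hi[0]):
            if len(c)>20:e=cv2.fitEllipse(c);print(st[i],np.round(e[0],1),np.round(e[1],1),hh[3],onz(d,[e[0]],.022)[0].round(4),onz(d,[e[0]],.011)[0].round(4))
E
```

```text
20.75 [ 0.45666993 -0.33245943  0.19768617] [[ 1.91755354e-01 -9.81441999e-01 -1.21931795e-03]
 [-9.81442365e-01 -1.91756240e-01  6.55273183e-04]
 [-8.76924447e-04  1.07103815e-03 -9.99999042e-01]] [-2.74177450e-01 -5.31241556e-02 -6.88863581e-02 -3.00692123e-04
 -1.55638532e+00  4.67132910e-01] [0.33281289 0.13954974 0.02424201]
[[314.70924156 178.89297364]]
[    0     0   121   151 16748] [57.4 75.1] [131.  175.8] -1 [ 0.736  -0.3886  0.022 ] [ 0.7452 -0.3882  0.011 ]
[295 157  38  40 914] [313.6 176.8] [37.5 38.8] -1 [ 0.4585 -0.3352  0.022 ] [ 0.4581 -0.3329  0.011 ]
[295 157  38  40 914] [313.7 176.3] [18.8 21.3] 0 [ 0.4585 -0.3359  0.022 ] [ 0.4581 -0.3336  0.011 ]
[181 175  32  28 669] [196.7 188.3] [26.4 30.7] -1 [ 0.5878 -0.2961  0.022 ] [ 0.5919 -0.2925  0.011 ]
[220 319  42  26 690] [241.9 329.3] [24.4 39.6] -1 [ 0.5127 -0.113   0.022 ] [ 0.5142 -0.103   0.011 ]
```

The post is home: in both crops it stands upright at the same height as its neighbours. Next I'll grasp the ring.

Request:
step_arm([
  [85, 1.4, -0.8, 50, 0, 0, 0],
  [85, 1.4, -0.8, 100, 0, 0, 0],
  [85, 1.4, -0.8, 150, 0, 0, 0],
  [85, 1.4, -0.8, 180, 0, 0, 0],
  [85, 1.4, -0.8, 195.5, 0, 0, 0],
  [85, 1.4, -0.8, 195.5, 0, 0, 0],
  [85, 1.4, -0.8, 195.5, 0, 0, 0],
  [60, 1.4, -0.8, 195.5, 0, 0, 0],
  [45, 1.4, -0.8, 195.5, 0, 0, 0],
  [30, 1.4, -0.8, 195.5, 0, 0, 0],
  [30, 1.4, -0.8, 195.5, 0, 0, 0],
  [30, 1.4, -0.8, 195.5, 0, 0, 0],
  [30, 1.4, -0.8, 195.5, 0, 0, 0],
])

```text
time_s: 22.42
eef_pos: [0.4585, -0.3345, 0.0041]
tcp_rot: [[0.192, -0.981, 0.001], [-0.981, -0.192, -0.001], [0.001, -0.001, -1.0]]
force: [-1.3, 1.2, 6.6]
grip_width: 0.502
grasp_force: 62.2
```

Request:
step_arm([
  [30, 0, 0, -20, 0, 0, 0],
  [30, 0, 0, -60, 0, 0, 0],
  [30, 0, 0, -110, 0, 0, 0],
  [30, 0, 0, -150, 0, 0, 0],
  [30, -50, -18, -150, 0, 0, 0],
  [30, -105, -38, -150, 0, 0, 0],
  [30, -160, -58, -150, 0, 0, 0],
  [30, -215, -78, -150, 0, 0, 0],
  [30, -260, -96, -150, 0, 0, 0],
  [30, -290, -107, -150, 0, 0, 0],
  [30, -298.4, -109.6, -150, 0, 0, 0],
  [30, -298.4, -109.6, -150, 0, 0, 0],
  [30, -298.4, -109.6, -150, 0, 0, 0],
  [30, -298.4, -109.6, -150, 0, 0, 0],
])

```text
time_s: 24.18
eef_pos: [0.5081, -0.0212, 0.153]
tcp_rot: [[0.19, -0.982, -0.0], [-0.982, -0.19, 0.0], [-0.0, 0.0, -1.0]]
force: [0.9, 0.3, -0.6]
grip_width: 0.502
grasp_force: 61.6
```

```bash
python3 - <<'E'
from h import *
s=ctrl.state();e=s['eef_pos'];R=np.array(s['tcp_rot']);print(s['time_s'],e,R.round(4).tolist(),s['force'],s['grip_width'],s['grasp_force'])
d=cap('wrist','w_e');S=cap('scene','s_e')
th=np.linspace(0,2*np.pi,40)
im=d['img'].copy()
def circ(d,im,c,r,col):
    P=np.c_[c[0]+r*np.cos(th),c[1]+r*np.sin(th),np.full(40,c[2])];cv2.polylines(im,[proj(d,P).round().astype(int)],True,col)
b=e.copy();b[2]-=.004;t=b.copy();t[2]+=.022
im2=im.copy();circ(d,im2,t,.012,(0,255,0));circ(d,im2,t,.023,(0,255,0))
sm=S['img'].copy();u,v=proj(S,t)[0].astype(int)
sm=cv2.resize(sm[v-20:v+55,u-50:u+50],(400,300),interpolation=0)
u,v=proj(d,t)[0].astype(int);print(u,v)
f=lambda x:cv2.resize(x[v-75:v+75,u-100:u+100],(400,300),interpolation=0)
cv2.imwrite('pics/m5.png',cv2.convertScaleAbs(np.vstack([np.hstack([f(im),f(im2)]),np.hstack([sm,sm*0])]),alpha=1.6)[:,:,::-1])
E
```

```text
24.175 [ 0.50809926 -0.02117543  0.15295786] [[0.1904, -0.9817, -0.0001], [-0.9817, -0.1904, 0.0], [-0.0001, 0.0001, -1.0]] [ 0.86233534  0.29005694 -0.60810923] 0.502157069919447 61.569653023034334
315 264
```

View pics/m5.png

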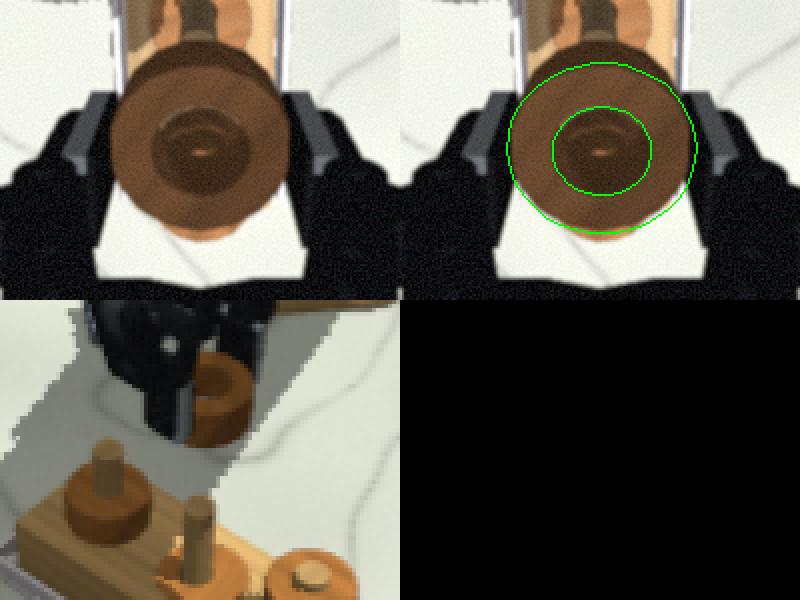

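The ring is held flat and centred on the TCP: its hole is at (201,150) in the crop against a predicted (202,151). I'll go down to just above the post and check the centring.

Request:
step_arm([
  [30, -1, 0, 20, 0, 0, 0],
  [30, -1, 0, 40, 0, 0, 0],
  [30, -1, 0, 45, 0, 0, 0],
  [30, -1, 0, 45, 0, 0, 0],
  [30, -1, 0, 45, 0, 0, 0],
  [30, -1, 0, 45, 0, 0, 0],
])

```text
time_s: 25.02
eef_pos: [0.5084, -0.0192, 0.1087]
tcp_rot: [[0.192, -0.981, 0.001], [-0.981, -0.192, 0.0], [-0.0, -0.001, -1.0]]
force: [-0.2, -0.4, -1.0]
grip_width: 0.505
grasp_force: 61.6
```

Request:
step_arm([
  [30, 0.5, 0, 4, 0, 0, 0],
  [30, 0.5, 0, 8, 0, 0, 0],
  [30, 0.5, 0, 12, 0, 0, 0],
  [30, 0.5, 0, 16, 0, 0, 0],
  [30, 0.5, 0, 20, 0, 0, 0],
  [30, 0.5, 0, 20, 0, 0, 0],
])

```text
time_s: 25.78
eef_pos: [0.5079, -0.0198, 0.0875]
tcp_rot: [[0.192, -0.981, -0.001], [-0.981, -0.192, -0.0], [-0.0, 0.001, -1.0]]
force: [-0.0, 0.5, -0.3]
grip_width: 0.507
grasp_force: 61.6
```

Request:
step_arm([
  [30, 0, 0, 5, 0, 0, 0],
  [30, 0, 0, 10, 0, 0, 0],
  [30, 0, 0, 15, 0, 0, 0],
  [30, 0, 0, 20, 0, 0, 0],
  [30, 0, 0, 25, 0, 0, 0],
  [30, 0, 0, 30, 0, 0, 0],
  [30, 0, 0, 30, 0, 0, 0],
])

```text
time_s: 26.65
eef_pos: [0.5078, -0.0199, 0.0574]
tcp_rot: [[0.192, -0.981, -0.001], [-0.981, -0.192, -0.0], [-0.0, 0.001, -1.0]]
force: [0.2, 0.1, -1.0]
grip_width: 0.503
grasp_force: 61.6
```

Request:
step_arm([
  [30, 0, 0, 2, 0, 0, 0],
  [30, 0, 0, 4, 0, 0, 0],
  [30, 0, 0, 6, 0, 0, 0],
  [30, 0, 0, 8, 0, 0, 0],
  [30, 0, 0, 10, 0, 0, 0],
  [30, 0, 0, 10, 0, 0, 0],
])

```text
time_s: 27.4
eef_pos: [0.508, -0.0198, 0.0478]
tcp_rot: [[0.192, -0.981, -0.0], [-0.981, -0.192, -0.0], [-0.0, 0.0, -1.0]]
force: [-0.1, 0.2, 0.2]
grip_width: 0.508
grasp_force: 61.6
```

Request:
step_arm([
  [30, 0, 0, 0.7, 0, 0, 0],
  [30, 0, 0, 1.4, 0, 0, 0],
  [30, 0, 0, 2.1, 0, 0, 0],
  [30, 0, 0, 2.5, 0, 0, 0],
  [30, 0, 0, 2.5, 0, 0, 0],
])

```text
time_s: 28.02
eef_pos: [0.5081, -0.0198, 0.0454]
tcp_rot: [[0.192, -0.981, -0.0], [-0.981, -0.192, 0.0], [-0.0, 0.0, -1.0]]
force: [0.2, 0.3, -0.4]
grip_width: 0.508
grasp_force: 61.6
```

Request:
step_arm([
  [30, 0, 0, 0.5, 0, 0, 0],
  [30, 0, 0, 1, 0, 0, 0],
  [30, 0, 0, 1.5, 0, 0, 0],
  [30, 0, 0, 1.5, 0, 0, 0],
])

```text
time_s: 28.52
eef_pos: [0.5081, -0.0198, 0.0441]
tcp_rot: [[0.192, -0.981, 0.0], [-0.981, -0.192, 0.0], [-0.0, -0.0, -1.0]]
force: [0.5, 0.8, -0.1]
grip_width: 0.503
grasp_force: 61.6
```

Request:
step_arm([
  [30, 0, 0, 0.4, 0, 0, 0],
  [30, 0, 0, 0.8, 0, 0, 0],
  [30, 0, 0, 0.8, 0, 0, 0],
])

```text
time_s: 28.9
eef_pos: [0.5082, -0.0198, 0.044]
tcp_rot: [[0.192, -0.981, 0.0], [-0.981, -0.192, -0.0], [0.0, -0.0, -1.0]]
force: [-4.2, 0.6, 5.3]
grip_width: 0.507
grasp_force: 62.2
```

The ring rests on the block, with contact at z 0.044 as computed. I'll release it and rise straight up.

Request:
step_arm([
  [30, 0, 0, -0.8, 0, 0, 0],
  [45, 0, 0, -0.8, 0, 0, 0],
  [65, 0, 0, -0.8, 0, 0, 0],
  [85, 0, 0, -0.8, 0, 0, 0],
  [85, 0, 0, -0.8, 0, 0, 0],
  [85, 0, 0, -0.8, 0, 0, 0],
  [85, 0, 0, -0.8, 0, 0, 0],
  [85, 0, 0, -20, 0, 0, 0],
  [85, 0, 0, -60, 0, 0, 0],
  [85, 0, 0, -110, 0, 0, 0],
  [85, 0, 0, -155, 0, 0, 0],
  [85, 0, 0, -155, 0, 0, 0],
  [85, 0, 0, -155, 0, 0, 0],
  [85, 0, 0, -155, 0, 0, 0],
])

```text
time_s: 30.65
eef_pos: [0.5075, -0.0198, 0.1966]
tcp_rot: [[0.192, -0.981, -0.003], [-0.981, -0.192, -0.0], [-0.0, 0.003, -1.0]]
force: [-0.4, 0.0, 0.8]
grip_width: 0.994
grasp_force: 0.0
```

```bash
python3 - <<'E'
from h import *
s=ctrl.state();print(s['time_s'],s['eef_pos'],s['force'],s['grip_width'])
d=cap('wrist','w_f');S=cap('scene','s_f')
u,v=proj(d,[.508,-.0197,.062])[0].astype(int);a=cv2.resize(d['img'][v-40:v+40,u-40:u+40],(400,400),interpolation=0)
u,v=proj(S,[.508,-.0197,.06])[0].astype(int);b=cv2.resize(S['img'][v-40:v+40,u-40:u+40],(400,400),interpolation=0)
cv2.imwrite('pics/m6.png',cv2.convertScaleAbs(np.hstack([a,b]),alpha=1.5)[:,:,::-1])
E
```

```text
30.65 [ 0.50752913 -0.01983503  0.19663858] [-0.39566299  0.00540989  0.83313418] 0.9938081550141716
```

I've used all ten picture views, so the final check has to be numeric: the ring's centre, height and level from its outline in both cameras.

```bash
python3 - <<'E'
from h import *
th=np.linspace(0,2*np.pi,72,endpoint=False)
for n in('w_f','s_f'):
    d=pickle.load(open(n+'.pkl','rb'));before=pickle.load(open({'w_f':'w_c','s_f':'s_c'}[n]+'.pkl','rb'))
    hsv=lambda x:cv2.cvtColor(x['img'],cv2.COLOR_RGB2HSV).astype(int)
    h=hsv(d)
    for nm,X in(('post top',[.508,-.0197,.09]),('ring wall top',[.508,-.0372,.062]),('ring wall top2',[.508,-.0022,.062]),('block',[.5,-.055,.04]),('fixed ring top',[.5204,-.0835+.0,.062])):
        u,v=proj(d,X)[0].round().astype(int);print(n,nm,u,v,h[v-1:v+2,u-1:u+2].mean((0,1)).round())
    u,v=proj(d,[.508,-.0197,.062])[0].round().astype(int)
    m=cv2.inRange(h.astype(np.uint8),(4,115,20),(14,255,255))
    w=30 if n=='w_f' else 22
    M=np.zeros_like(m);M[v-w:v+w,u-w:u+w]=m[v-w:v+w,u-w:u+w]
    c=max(cv2.findContours(M,0,1)[0],key=cv2.contourArea);e=cv2.fitEllipse(cv2.convexHull(c))
    P=np.vstack([np.c_[.508+.023*np.cos(th),-.0197+.023*np.sin(th),np.full(72,z)] for z in(.04,.062)])
    hull=cv2.convexHull(proj(d,P).astype(np.float32));x=cv2.fitEllipse(hull)
    print('outline',np.round(e[0],1),np.round(e[1],1),cv2.boundingRect(c),'expected',np.round(x[0],1),np.round(x[1],1),cv2.boundingRect(hull))
E
```

```text
w_f post top 314 196 [ 17. 101. 114.]
w_f ring wall top 318 171 [ 13. 139. 106.]
w_f ring wall top2 311 205 [ 14. 122. 101.]
w_f block 328 153 [ 17. 100. 134.]
w_f fixed ring top 314 121 [ 18. 105.  70.]
outline [313.7 187. ] [44.  46.1] (292, 164, 44, 47) expected [314.1 186.3] [45.8 48.1] (291, 162, 46, 49)
s_f post top 331 184 [ 18. 123. 126.]
s_f ring wall top 325 189 [ 15. 168.  98.]
s_f ring wall top2 336 199 [ 15. 171. 107.]
s_f block 323 190 [ 15. 164.  81.]
s_f fixed ring top 307 179 [ 18. 129.  50.]
outline [313. 190.] [3.9 8.3] (309, 188, 8, 5) expected [330.4 197.9] [24.1 24.7] (319, 186, 23, 24)
```

```bash
python3 -c "
from bench import ctrl
print(ctrl.finish_job())"
```

```text
the job is handed in; nothing more can be done
None
```

I pressed the post home in the middle hole, laid the large ring flat around it, released both and handed the job in at about 31 s; the hand-in returned no verdict, and the final wrist-camera outline put the ring within about 1 pixel of where it should be (the scene-camera check gave no usable outline).

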